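# Seat the support disc in the filter holder

## Robot

A 6-joint arm with a two-finger parallel gripper is mounted at the origin on a cart in front of the work surface, level with it; the furniture and walls round the work are solid. World frame = base frame: x ahead of the robot, y to its left, z up, the work surface at z = 0. Lengths are in m, angles in rad, forces in N, time in s.
With the tool pointing down it reaches from about 0.325 to 0.9 m from the base axis. Payload 3.5 kg.
Tool frame: the origin (TCP) lies on the front face of the gripper's body, between the roots of the fingers; the fingertips stand 73 mm ahead of it and the grasp point (between the pads) lies 54 mm ahead of it; x points along the fingers, z is the direction in which the jaws open and shut, and the axes are right-handed (so a half turn about x gives the same grasp; the last joint's range is limited). The gripper opens to 85 mm and grips with 20 to 120 N. Pads are 22 mm wide; open, the fingers measure 114 mm over their backs; the gripper's body (76 mm by 85 mm) begins 54 mm behind the grasp point. The pads swing forward as they close: fully open they stand 13 mm farther back than shut.
Start: joints at [1.163, 0.276, -0.026, 1.268, 0, 1.467], TCP at [0.188, 0.596, 0.304] pointing down, gripper open.
Joint ranges: [-3.12, 3.12], [-0.85, 1.88], [-1.08, 1.24], [-1.95, 2.15], [-1.57, 1.53], [-3.14, 3.14]. Speed limits (rad/s): [2.57, 2.57, 3.14, 3.14, 3.14, 3.14].

## Interface

Orientations are given as a unit quaternion [w, x, y, z].
In Python, from cell import r, read_camera, sign_off gives the robot as it stands.
- The arm moves only by the shell command python3 -m creep 'ROWS' [FORCE]. ROWS is JSON, a list that holds one entry, the list of rows, each a list of 5 numbers: the shift along the tool's x, y, z in units of 50 cm (1.0 is 50 cm), then the turn about the tool's x in units of 120 degrees (1.0 is 120 degrees), then the finger opening in mm, from 0 to 85.4. In form: [[[tx, ty, tz, twist, jaw], ...]]. A call has 1 to 8 rows; each row is the pose to reach, as a shift and turn from the pose commanded when the call began, along the tool's axes at that moment; what a row does not reach only later rows make up. A row lasts 1/8 s, in which the tool goes at most 62.5 mm and 10.7 degrees, less where a joint would pass 70% of its speed; a pose out of reach is approached as far as the arm can. A call with a number of a shift or a turn outside -1 to 1 is refused whole. A call with a gripper value outside its range is refused whole. The fingers move at their own pace and stop on an object; FORCE is the grip in N (left out, the last holds). Time passes only in rows, so rows that repeat a pose let the fingers close. It gives the time, the measured TCP pose, the force and the opening at its end, in the units of the state.
- r.observe(): the state, without advancing time (a new reading comes with each control period).
- read_camera(name): name is "side" or "top"; returns a dict with "pixels" (400x640x3 uint8, red, green, blue), "fx", "fy", "cx", "cy" (pixels), "dist_coeffs" ([k1, k2, p1, p2, k3] as OpenCV has them; the pictures are not rectified), "origin" and "rotation" of the camera in the world. Camera axes: x right, y up, looking along -z (the intrinsics and any distortion apply to the point x, -y, -z); pixel columns grow to the right and rows downward; lengths in m; the calibration is good to about 2 mm. A picture is of the moment at which its call begins. There is no depth.
- sign_off(): hands the job in, once; it reports no verdict.
The state is a dict: "t": time; "joints": joint angles; "joint_velocities": joint speeds; "joint_efforts": joint torques, N m; "position": TCP position; "tool_rot": TCP orientation; "wrist_force": force on the tool from outside, world axes, zero at the start; "torque": the same for the moment, N m; "gripper_width": opening from 0.0 (shut) to 1.0 (fully open).
Only numpy, scipy, OpenCV 4.12 (cv2) and the standard library are available. Lean on these libraries where they do the work, as an engineer would, in place of code of your own. Each camera call takes 0.05 s, during which the arm holds its last target.

## Task

The perforated steel support disc lies on the filter holder beside its round recess: push it over the rim with the fingertips until it drops in and lies flat. Only then push the holder's steel keeper by its upright pin right round over the disc, to its stop. Only push the disc, never lift it, and leave the tape roll, the vial and the loose cap where they are; finish clear of everything.

Things in the scene. Friction and masses are not known exactly. Their poses are not given: they have to be found in the camera images.
- holder: Filter holder base, fixed on the worktop: flat aluminium block on a black foot, 84 (x) x 120 (y) mm, top face 24 mm high. Origin: centre of its underside. A round recess opens in its top at y = -16 mm, x = 0; the +y part of the top is a plain flat landing. A hose nipple sticks 16 mm out of the -y end, 13 mm high.
- recess (a point): Centre of the mouth of the recess, level with the holder's top; axes are the holder's. The recess is 44 mm in diameter, 10 mm deep, flat-bottomed: 2 mm of play all round the disc, whose upper face ends 1 mm below the holder's top.
- disc: Loose perforated steel disc, 40 mm in diameter, 9 mm thick, about 60 g, at first flat on the landing, its centre about 50 mm from the recess's centre on the +y side. Origin: centre of its underside; z is its axis. Pushed towards the recess it tips in once its centre is within about 9 mm of the recess's centre, and falls flat when pushed on to within 2 mm.
- keeper (a joint): Steel keeper, a flat arm 12 mm wide that reaches 36 mm from its upright pivot (at x = +33, y = -16 mm of the holder), 2 to 8 mm above the holder's top, hub to 9.5 mm. In rad: 0 = open, arm along the holder's -y beside the recess; grows clockwise from above to its stop at 1.57, arm along -x over the recess. Starts at 0 to 0.3; stays where left.
- keeper_pin (a point): Centre of the top of the keeper's upright round pin, 8 mm in diameter, 22 mm from the pivot; it stands from the arm to 28 mm above the holder's top. A finger pushes against its side with about 1 N.
- tape_roll: Bystander: roll of clear tape lying flat, 72 mm in diameter, 19 mm high, to the right of the holder, in front of a black cabinet 360 mm tall (its near left corner at about x = 0.54, y = -0.10 m; keep the arm clear of it). Origin: centre of its underside.
- vial: Bystander: upright amber vial with black cap, 24 mm in diameter, 51 mm high, behind the holder. Origin: centre of its underside.
- cap: Bystander: loose white ribbed screw cap, 36 mm in diameter, 16 mm high, to the left of the holder. Origin: centre of its underside.
Things that resemble listed ones, but are neither listed nor needed, are in the scene too. Several things have the shape of the disc; the one meant has the colours described above.

How it is judged:
On the way, in this order (a step that is already met when the one before it is completed fails the run):
1. the disc lies flat in the recess (z of disc in the frame of holder between 0.012 and 0.0155 m and horizontal distance between disc and recess below 0.004 m and angle between disc's own z axis and vertical below 0.06 rad and value of joint keeper below 0.8 rad), for 0.2 s.
2. the keeper is over the disc, at its stop (z of disc in the frame of holder between 0.012 and 0.0155 m and horizontal distance between disc and recess below 0.004 m and angle between disc's own z axis and vertical below 0.06 rad and value of joint keeper above 1.4 rad), for 0.2 s.
At the end, for the whole second after the job is handed in: The disc lies at rest on the floor of the recess (centre within 4 mm of the recess's centre, tilt under 0.06 rad, underside within 1.5 mm of the floor), the keeper rests at more than 1.4 rad, the three bystanders are within 20 mm of where they stood (all of step 2 and linear speed of disc below 0.01 m/s and velocity of joint keeper between -0.05 and 0.05 rad/s and distance of each of tape_roll, vial, cap from where it was at the start of the episode below 0.02 m); the robot touches nothing.
It fails at once if the disc is lifted (underside more than 8 mm above the holder's top) (z of disc in the frame of holder above 0.032 m).
It fails at once if the disc falls off the holder (z of disc in the frame of holder below 0.008 m).
It fails at once if the keeper is turned over the recess before the disc is in it (value of joint keeper above 0.9 rad and z of disc in the frame of holder above 0.018 m).
It fails at once if the tape roll, the vial or the cap is moved by more than 20 mm (distance of any of tape_roll, vial, cap from where it was at the start of the episode above 0.02 m).
It also fails if it takes over 48 s, if anything falls off the work surface, if the arm or the gripper's body presses on something with over 40 N, if the wrist force passes 120 N, or if a joint passes its speed limit or range.

## Working session

There is one attempt and no reset: what is moved stays moved. The work goes in short steps, Python scripts to look and compute and a shell command to move; the robot and the scene stay as the last step left them, time stands still between calls to the robot, and variables do not carry over. Pictures are saved under pics/ and viewed, and the job is handed in when it is done.

```bash
ls; mkdir -p pics; python3 - <<'E'
from cell import r, read_camera
import cv2
print(r.observe())
for n in("side","top"):
    c=read_camera(n); cv2.imwrite(f"pics/{n}0.png",c["pixels"][:,:,::-1])
    print({k:v for k,v in c.items() if k!="pixels"})
E
```

```text
pics
{'t': 0.0, 'joints': array([ 1.16259312e+00,  2.77183383e-01, -2.78702707e-02,  1.26795673e+00,
        3.74713856e-05,  1.46734995e+00]), 'joint_velocities': array([ 1.04359349e-03,  2.10482817e-04,  9.86118324e-05,  3.82114215e-04,
       -3.04923251e-04,  1.56857560e-03]), 'joint_efforts': array([-3.05792639e-05, -4.45514309e+01,  2.95199597e+01,  1.62627833e-02,
       -1.11125448e-04,  1.56115880e-05]), 'position': array([0.18733075, 0.59564322, 0.3027332 ]), 'tool_rot': array([ 0.56941854, -0.41869546,  0.57078305,  0.41792745]), 'wrist_force': array([ 0.14783794,  0.78980221, -0.1351624 ]), 'torque': array([-0.03977827,  0.01190765,  0.02490306]), 'gripper_width': 0.9998440269523015}
{'fx': 468.2579913850256, 'fy': 468.2579913850256, 'cx': 314.72706628450425, 'cy': 204.29778411085582, 'dist_coeffs': array([-0.01633104,  0.        ,  0.        ,  0.        ,  0.        ]), 'origin': array([0.15418373, 0.25861301, 0.81204482]), 'rotation': array([-0.57266094, -0.15888991,  0.22407723,  0.7724007 ])}
{'fx': 491.49848201121995, 'fy': 491.49848201121995, 'cx': 324.55495915050705, 'cy': 197.26810662806494, 'dist_coeffs': array([-0.01960116,  0.        ,  0.        ,  0.        ,  0.        ]), 'origin': array([0.39624573, 0.10401514, 1.05918906]), 'rotation': array([-0.69597862, -0.06173884,  0.06483756,  0.71245924])}
```

View pics/side0.png

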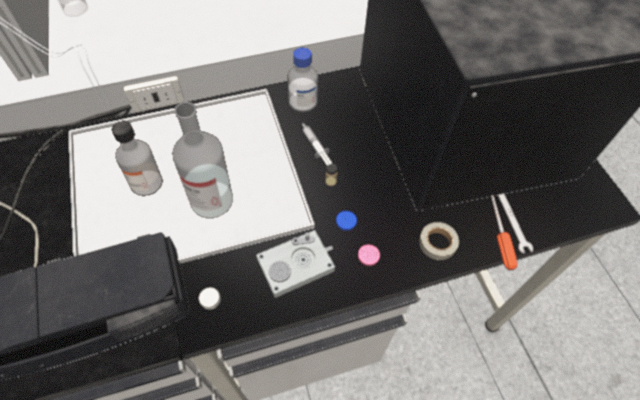

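View pics/top0.png

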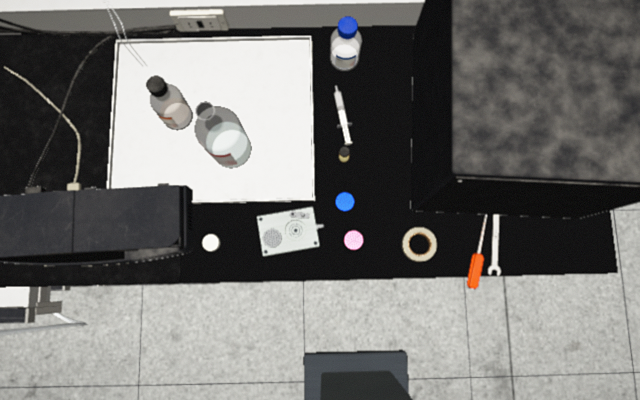

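The holder is at about (295,265) in the side view and (290,232) in the top view. Three things have the disc's shape: a grey perforated disc on the holder's landing (top 271,238), a blue disc (345,201) and a pink disc (353,240). Only the grey perforated one matches the steel disc described. I'll confirm it in enlarged crops.

```bash
cat > h.py <<'E'
import numpy as np, cv2
from scipy.spatial.transform import Rotation as R
from cell import r, read_camera
def pix2w(c,uv,z):
    K=np.array([[c['fx'],0,c['cx']],[0,c['fy'],c['cy']],[0,0,1]])
    p=cv2.undistortPoints(np.array(uv,float).reshape(-1,1,2),K,c['dist_coeffs'])[:,0]
    d=np.c_[p[:,0],-p[:,1],-np.ones(len(p))]
    q=c['rotation'];M=R.from_quat([q[1],q[2],q[3],q[0]]).as_matrix()
    d=d@M.T; o=c['origin']
    return o+d*((z-o[2])/d[:,2])[:,None]
def w2pix(c,P):
    q=c['rotation'];M=R.from_quat([q[1],q[2],q[3],q[0]]).as_matrix()
    K=np.array([[c['fx'],0,c['cx']],[0,c['fy'],c['cy']],[0,0,1]])
    d=(np.atleast_2d(P)-c['origin'])@M*[1,-1,-1]
    return cv2.projectPoints(d,np.zeros(3),np.zeros(3),K,c['dist_coeffs'])[0][:,0]
def crop(n,x0,y0,x1,y1,s,fn):
    c=read_camera(n); im=c['pixels'][y0:y1,x0:x1,::-1]
    im=cv2.resize(im,None,fx=s,fy=s,interpolation=cv2.INTER_CUBIC)
    for x in range((x0+9)//10*10,x1,10):
        cv2.line(im,(int((x-x0+.5)*s),0),(int((x-x0+.5)*s),4),(0,0,255),1);cv2.putText(im,str(x),(int((x-x0)*s)-8,16),0,.35,(0,0,255),1)
    for y in range((y0+9)//10*10,y1,10):
        cv2.line(im,(0,int((y-y0+.5)*s)),(4,int((y-y0+.5)*s)),(0,0,255),1);cv2.putText(im,str(y),(6,int((y-y0+.5)*s)+4),0,.35,(0,0,255),1)
    cv2.imwrite('pics/'+fn,im); return c
E
python3 -c "
from h import *
crop('top',250,200,330,262,9,'t1.png');crop('side',250,228,340,296,8,'s1.png')"
```

```text
(no output)
```

View pics/t1.png

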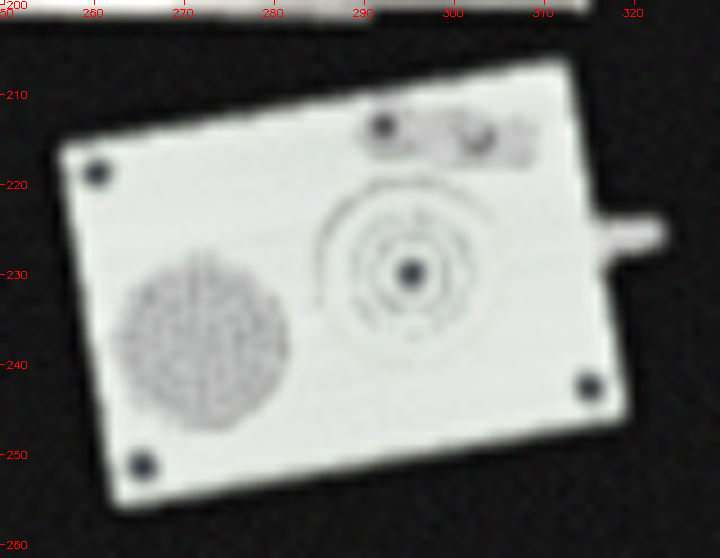

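View pics/s1.png

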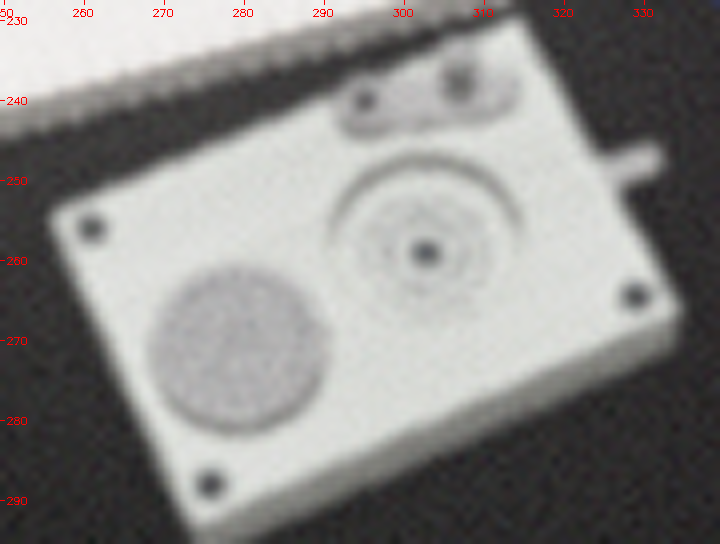

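The enlarged crops confirm it: the grey perforated disc is at top (272,237) and side (279,270), the recess is at top (295,229), and the keeper is open on the far side (pivot about (292,213), pin about (303,214)). Next I fit the poses.

```bash
cat > fit.py <<'E'
from h import *
from scipy.optimize import least_squares
ct=read_camera('top');cs=read_camera('side')
loc=np.array([[.042,.06],[.042,-.06],[-.042,-.06],[-.042,.06]])
T=np.array([[60,147],[571,60],[628,420],[115,508]])/9+[250,200]-.5
S=np.array([[50,212],[525,15],[682,312]])/8+[250,228]-.5
def W(p,l,z):
    c,s=np.cos(p[2]),np.sin(p[2]); l=np.atleast_2d(l)
    return np.c_[p[0]+c*l[:,0]-s*l[:,1],p[1]+s*l[:,0]+c*l[:,1],np.full(len(l),z)]
f=lambda p:np.r_[(w2pix(ct,W(p,loc,.024))-T).ravel(),(w2pix(cs,W(p,loc[:3],.024))-S).ravel()]
s=least_squares(f,[.35,.15,0]);p=s.x
print('holder',p,np.degrees(p[2]));print(s.fun.round(1))
print('recess',W(p,[0,-.016],.024))
for c,uv,n in((ct,(203/9+249.5,341/9+199.5),'t'),(cs,(238/8+249.5,345/8+227.5),'s')): print('disc',n,pix2w(c,[uv],.033))
pv=W(p,[.033,-.016],0)[0]
print('pivot',pv)
# pin candidates by angle
for a in(0,.1,.2,.3):
    P=W(p,[.033-.022*np.sin(a),-.016-.022*np.cos(a)],.052)
    print(a,P,(w2pix(ct,P)-[249.5,199.5])*9,(w2pix(cs,P)-[249.5,227.5])*8)
print('pin from top',pix2w(ct,[(480/9+249.5,138/9+199.5)],.052))
E
python3 fit.py
```

```text
holder [0.51395213 0.1766406  0.14652203] 8.395093996254294
[ 0.7  0.1 -0.4  0.4 -0.2 -0.8  0.4 -0.9  0.6  0.3 -0.4  0.8 -0.3  0.2]
recess [[0.5162881  0.16081204 0.024     ]]
disc t [[0.49942017 0.20905719 0.033     ]]
disc s [[0.49879901 0.21043414 0.033     ]]
pivot [0.5489345  0.16562999 0.        ]
0 [[0.55214647 0.14386572 0.052     ]] [[476.54273675  97.84425015]] [[453.86395313  29.9581814 ]]
0.1 [[0.54995762 0.14365379 0.052     ]] [[477.6120226  107.22202237]] [[457.44957985  37.72791026]]
0.2 [[0.54775855 0.14366144 0.052     ]] [[477.72865355 116.67275836]] [[460.14196834  45.79643379]]
0.3 [[0.54557123 0.14388859 0.052     ]] [[476.89037356 126.10207854]] [[461.91107579  54.08511342]]
pin from top [[0.5427914  0.14321716 0.052     ]]
```

```bash
python3 -c "
from h import *
crop('top',195,130,450,260,3,'t2.png')
from scipy.spatial.transform import Rotation as R
c=read_camera('top')
print(pix2w(c,[(211,242)],.016),'vial cap',pix2w(c,[(344,150)],.051), 'tape',pix2w(c,[(420,244)],.019),'blue',pix2w(c,[(345,201)],.01),'pink',pix2w(c,[(353,240)],.01))
q=r.observe()['tool_rot'];print(R.from_quat([q[1],q[2],q[3],q[0]]).as_matrix().round(3))"
```

```text
[[0.49428148 0.34052016 0.016     ]] vial cap [[0.67982286 0.05374203 0.051     ]] tape [[ 0.47943902 -0.10245803  0.019     ]] blue [[0.57703993 0.05304352 0.01      ]] pink [[0.49211399 0.03856974 0.01      ]]
[[-0.    -0.954  0.3  ]
 [-0.     0.3    0.954]
 [-1.     0.    -0.   ]]
```

View pics/t2.png

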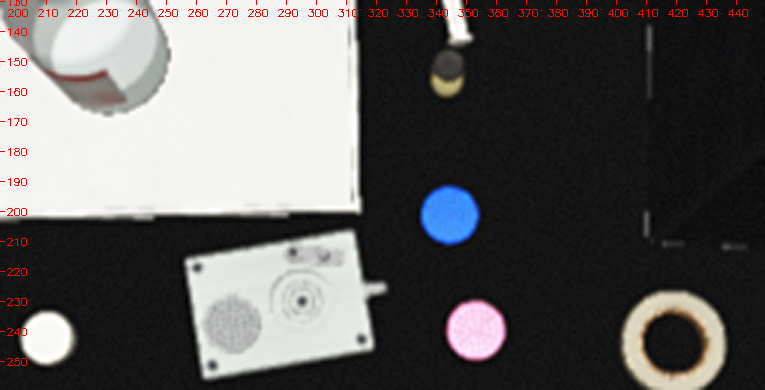

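```bash
python3 -m creep '[[[0,-0.1,-0.06,0.05,24],[0,-0.2,-0.12,0.12,24],[0,-0.3,-0.18,0.2,24],[0,-0.4,-0.25,0.28,24],[0,-0.5,-0.31,0.36,24],[0,-0.6,-0.37,0.44,24],[0,-0.7,-0.43,0.443,24],[0,-0.777,-0.483,0.443,24]]]' 20
cat > st.py <<'E'
from h import *
def st():
    o=r.observe();q=o['tool_rot'];M=R.from_quat([q[1],q[2],q[3],q[0]]).as_matrix()
    print('t',round(o['t'],2),'pos',o['position'].round(4),'y az',np.degrees(np.arctan2(M[1,1],M[0,1])).round(1),'F',o['wrist_force'].round(1),'w',round(o['gripper_width'],3),'j',o['joints'].round(2))
    return o,M
def goto(P):
    o,M=st(); d=(np.array(P)-o['position'])@M/.5; print('shift units',d.round(3))
E
python3 -c "
from st import *
goto([.4852,.2493,.133])"
```

```text
t: 1.4
position: [0.4872, 0.2474, 0.3042]
tool_rot: [0.697, -0.119, 0.697, 0.119]
wrist_force: [-1.0, -0.3, -0.2]
gripper_width: 0.281
t 1.4 pos [0.4872 0.2474 0.3042] y az 109.3 F [-1.  -0.3 -0.2] w 0.281 j [ 0.35  0.14 -0.2   1.23 -0.    1.59]
shift units [ 0.342  0.005 -0.003]
```

```bash
python3 -m creep '[[[0.1,0.005,-0.003,0,24],[0.2,0.005,-0.003,0,24],[0.3,0.005,-0.003,0,24],[0.37,0.005,-0.003,0,24],[0.37,0.005,-0.003,0,24]]]'
python3 -c "
from st import *
st()
crop('top',230,190,330,262,8,'t3.png');crop('side',240,200,340,296,6,'s3.png')"
```

```text
t: 2.02
position: [0.4809, 0.2501, 0.1161]
tool_rot: [0.695, -0.119, 0.7, 0.118]
wrist_force: [0.7, 0.2, -0.1]
gripper_width: 0.277
t 2.02 pos [0.4809 0.2501 0.1161] y az 109.4 F [ 0.7  0.2 -0.1] w 0.277 j [ 0.36  0.31 -0.42  0.85  0.    1.59]
```

View pics/t3.png

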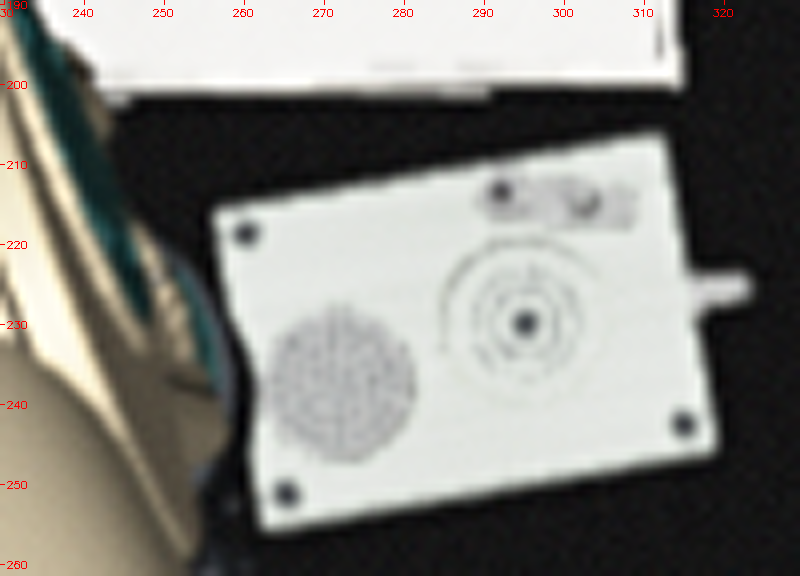

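View pics/s3.png

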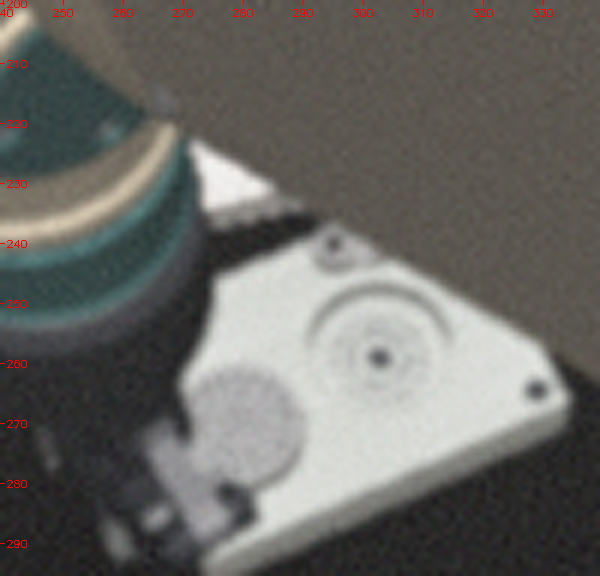

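```bash
python3 -m creep '[[[0,0,0,0,24],[0,0,0,0,24]]]'
python3 -c "
from st import *
goto([.4991-.332*.031,.2097+.943*.031,.105])"
```

```text
t: 2.38
position: [0.4847, 0.2516, 0.1208]
tool_rot: [0.698, -0.119, 0.696, 0.119]
wrist_force: [0.2, -0.1, -0.7]
gripper_width: 0.282
t 2.38 pos [0.4847 0.2516 0.1208] y az 109.4 F [ 0.2 -0.1 -0.7] w 0.282 j [ 0.36  0.3  -0.42  0.85 -0.    1.59]
shift units [ 0.031 -0.027 -0.001]
```

```bash
python3 -m creep '[[[0,-0.026,0.001,0,24],[0.01,-0.026,0.001,0,24],[0.02,-0.026,0.001,0,24],[0.028,-0.026,0.001,0,24],[0.028,-0.026,0.001,0,24]]]'
python3 -c "
from st import *
st()
crop('side',240,230,320,296,9,'s4.png')"
```

```text
t: 3.0
position: [0.4877, 0.2389, 0.1042]
tool_rot: [0.697, -0.119, 0.698, 0.119]
wrist_force: [-0.6, 0.1, -0.3]
gripper_width: 0.281
t 3.0 pos [0.4877 0.2389 0.1042] y az 109.4 F [-0.6  0.1 -0.3] w 0.281 j [ 0.34  0.32 -0.43  0.82  0.    1.57]
```

View pics/s4.png

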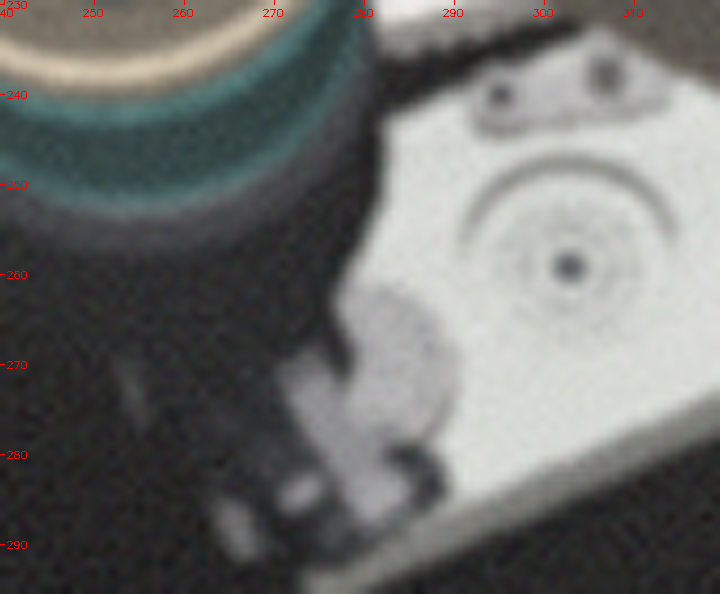

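```bash
python3 -c "
from h import *
c=read_camera('side')
a=np.radians(19.4);z=np.array([np.cos(a),np.sin(a)]);y=np.array([-z[1],z[0]])
t=np.array([.4885,.2388])
for h in(.03,.038):
  for s in(-12,-20,-26):
    for f in(-11,11):
      P=t+z*s/1000+y*f/1000
      print(h,s,f,((w2pix(c,np.r_[P,h])-[239.5,229.5])*9).round())
"
```

```text
0.03 -12 -11 [[313. 475.]]
0.03 -12 11 [[220. 537.]]
0.03 -20 -11 [[336. 506.]]
0.03 -20 11 [[243. 569.]]
0.03 -26 -11 [[353. 529.]]
0.03 -26 11 [[260. 592.]]
0.038 -12 -11 [[311. 460.]]
0.038 -12 11 [[217. 522.]]
0.038 -20 -11 [[334. 491.]]
0.038 -20 11 [[239. 553.]]
0.038 -26 -11 [[351. 514.]]
0.038 -26 11 [[257. 577.]]
```

```bash
python3 -c "
from h import *
c=read_camera('side')
a=np.radians(19.4);z=np.array([np.cos(a),np.sin(a)]);y=np.array([-z[1],z[0]])
t=np.array([.4885,.2388]);D=np.array([.4991,.2097])
for px in((445,480),(430,455),(385,455),(345,370),(410,500),(365,525),(350,380)):
  for h in(.024,.034,.05):
    P=pix2w(c,[(px[0]/9+239.5,px[1]/9+229.5)],h)[0,:2]
    print(px,h,'tool yz mm',((P-t)@y*1e3).round(1),((P-t)@z*1e3).round(1),'from disc',(np.linalg.norm(P-D)*1e3).round(1))
"
python3 - <<'E'
from h import *
c=read_camera('side');im=c['pixels'][225:300,235:325,::-1].astype(float)
im=np.clip((im/255)**.45*255,0,255).astype('uint8')
cv2.imwrite('pics/s5.png',cv2.resize(im,None,fx=8,fy=8,interpolation=cv2.INTER_CUBIC))
c=read_camera('top');im=c['pixels'][195:265,235:325,::-1].astype(float)
im=np.clip((im/255)**.45*255,0,255).astype('uint8')
cv2.imwrite('pics/t5.png',cv2.resize(im,None,fx=8,fy=8,interpolation=cv2.INTER_CUBIC))
E
```

```text
(445, 480) 0.024 tool yz mm -32.7 -26.0 from disc 26.4
(445, 480) 0.034 tool yz mm -30.6 -29.6 from disc 30.0
(445, 480) 0.05 tool yz mm -27.4 -35.4 from disc 35.9
(430, 455) 0.024 tool yz mm -33.3 -19.9 from disc 20.3
(430, 455) 0.034 tool yz mm -31.3 -23.5 from disc 23.9
(430, 455) 0.05 tool yz mm -28.0 -29.4 from disc 29.9
(385, 455) 0.024 tool yz mm -26.1 -14.6 from disc 15.7
(385, 455) 0.034 tool yz mm -24.1 -18.3 from disc 19.9
(385, 455) 0.05 tool yz mm -20.9 -24.3 from disc 26.6
(345, 370) 0.024 tool yz mm -30.0 5.4 from disc 5.2
(345, 370) 0.034 tool yz mm -27.9 1.4 from disc 3.2
(345, 370) 0.05 tool yz mm -24.7 -5.0 from disc 8.2
(410, 500) 0.024 tool yz mm -24.7 -25.4 from disc 26.5
(410, 500) 0.034 tool yz mm -22.7 -29.0 from disc 30.5
(410, 500) 0.05 tool yz mm -19.6 -34.8 from disc 36.9
(365, 525) 0.024 tool yz mm -14.5 -24.5 from disc 29.8
(365, 525) 0.034 tool yz mm -12.7 -28.1 from disc 33.8
(365, 525) 0.05 tool yz mm -9.7 -33.9 from disc 40.3
(350, 380) 0.024 tool yz mm -29.5 3.0 from disc 3.0
(350, 380) 0.034 tool yz mm -27.5 -1.0 from disc 3.7
(350, 380) 0.05 tool yz mm -24.3 -7.3 from disc 10.1
```

View pics/s5.png

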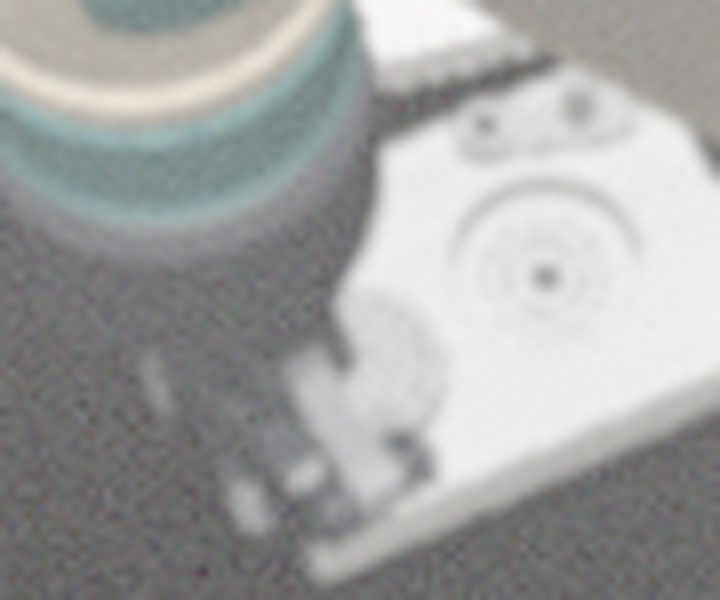

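View pics/t5.png

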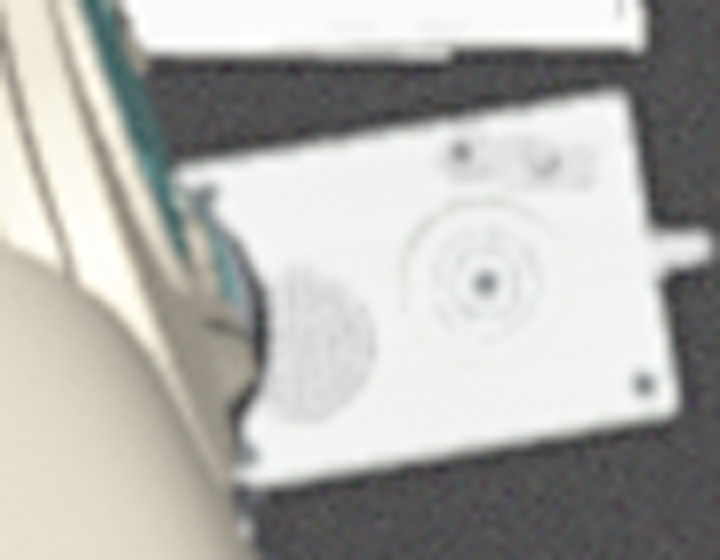

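```bash
python3 -m creep '[[[0.002,0,0,0,24],[0.004,0,0,0,24],[0.006,0,0,0,24],[0.008,0,0,0,24],[0.01,0,0,0,24],[0.01,0,0,0,24]]]'; python3 -m creep '[[[0.002,0,0,0,24],[0.004,0,0,0,24],[0.004,0,0,0,24]]]'
```

```text
t: 4.0
position: [0.4881, 0.2389, 0.0998]
tool_rot: [0.697, -0.119, 0.697, 0.119]
wrist_force: [-0.2, 1.1, -0.3]
gripper_width: 0.281
t: 4.38
position: [0.4882, 0.2389, 0.0978]
tool_rot: [0.697, -0.119, 0.697, 0.119]
wrist_force: [-0.2, -0.7, 0.9]
gripper_width: 0.283
```

```bash
python3 -m creep '[[[0.002,0,0,0,24],[0.002,0,0,0,24]]]'; python3 -m creep '[[[0.002,0,0,0,24],[0.002,0,0,0,24]]]';  python3 -m creep '[[[0.002,0,0,0,24],[0.002,0,0,0,24]]]'
```

```text
t: 4.62
position: [0.4882, 0.239, 0.0968]
tool_rot: [0.697, -0.119, 0.697, 0.119]
wrist_force: [-0.5, 0.3, 0.1]
gripper_width: 0.279
t: 4.88
position: [0.4883, 0.239, 0.0965]
tool_rot: [0.697, -0.119, 0.697, 0.119]
wrist_force: [-1.7, -0.1, 3.7]
gripper_width: 0.282
t: 5.12
position: [0.4884, 0.2391, 0.0964]
tool_rot: [0.697, -0.119, 0.697, 0.119]
wrist_force: [-3.1, -0.8, 11.8]
gripper_width: 0.281
```

```bash
python3 -m creep '[[[-0.01,0,0,0,24],[-0.01,-0.008,0,0,24],[-0.01,-0.016,0,0,24],[-0.01,-0.024,0,0,24],[-0.01,-0.032,0,0,24],[-0.01,-0.04,0,0,24],[-0.01,-0.048,0,0,24],[-0.01,-0.048,0,0,24]]]'
python3 -c "
from st import *
st()
crop('top',240,195,330,262,8,'t6.png');crop('side',250,225,335,296,8,'s6.png')"
```

```text
t: 6.12
position: [0.4963, 0.216, 0.0998]
tool_rot: [0.697, -0.119, 0.697, 0.119]
wrist_force: [0.3, -0.1, -0.3]
gripper_width: 0.285
t 6.12 pos [0.4963 0.216  0.0998] y az 109.3 F [ 0.3 -0.1 -0.3] w 0.285 j [ 0.29  0.32 -0.44  0.81 -0.    1.52]
```

View pics/t6.png

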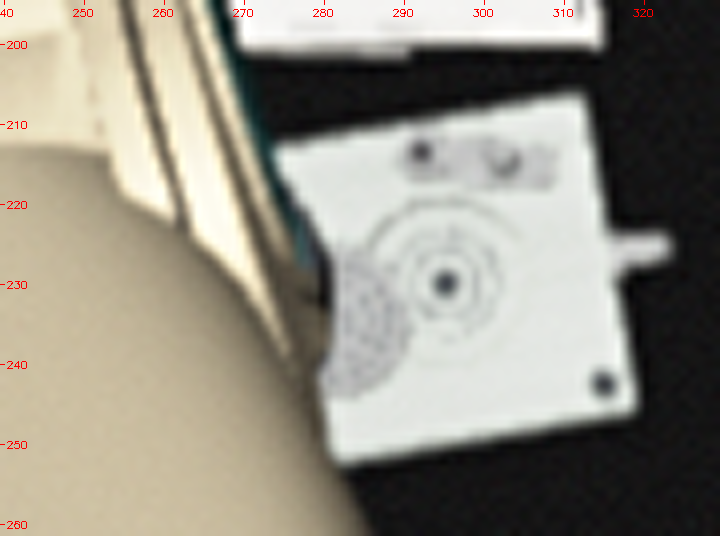

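View pics/s6.png

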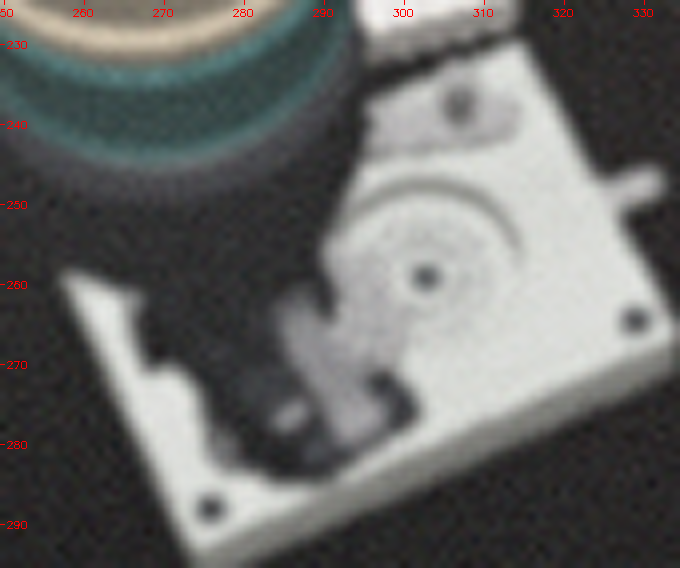

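```bash
python3 -m creep '[[[0,-0.008,0,0,24],[0,-0.016,0,0,24],[0,-0.024,0,0,24],[0,-0.032,0,0,24],[0,-0.04,0,0,24],[0,-0.046,0,0,24],[0,-0.05,0,0,24],[0,-0.05,0,0,24]]]'
python3 -c "
from st import *
st()
crop('top',240,195,330,262,8,'t7.png');crop('side',250,225,335,296,8,'s7.png')"
```

```text
t: 7.22
position: [0.5045, 0.1925, 0.0999]
tool_rot: [0.697, -0.119, 0.697, 0.119]
wrist_force: [-0.2, 0.4, 0.6]
gripper_width: 0.278
t 7.22 pos [0.5045 0.1925 0.0999] y az 109.4 F [-0.2  0.4  0.6] w 0.278 j [ 0.24  0.32 -0.44  0.81 -0.    1.48]
```

View pics/t7.png

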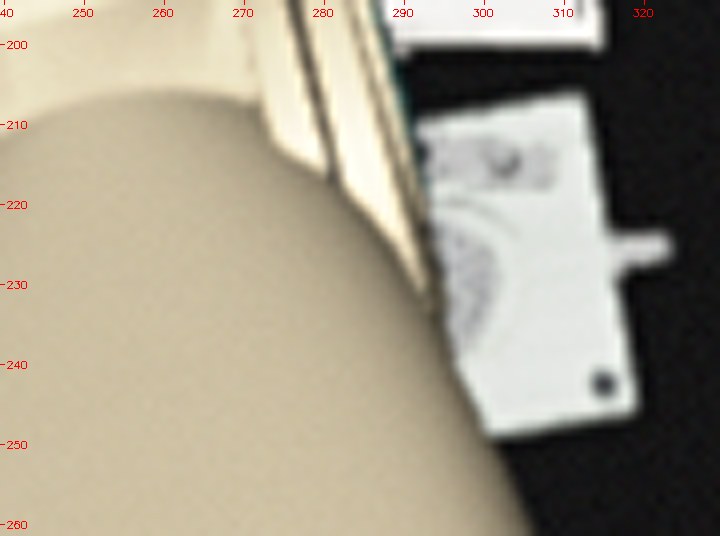

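View pics/s7.png

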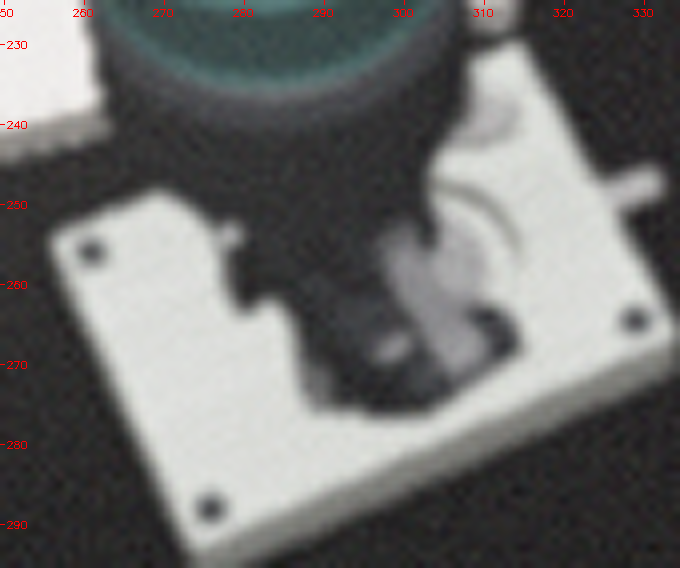

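```bash
python3 -m creep '[[[0,-0.004,0,0,24],[0,-0.007,0,0,24],[0,-0.01,0,0,24],[0,-0.012,0,0,24],[0,-0.014,0,0,24],[0,-0.014,0,0,24]]]'
python3 -c "
from st import *
st()
crop('top',280,195,330,262,8,'t8.png');crop('side',280,225,335,296,8,'s8.png')
a=cv2.imread('pics/t8.png');b=cv2.imread('pics/s8.png');h=max(a.shape[0],b.shape[0])
f=lambda i:cv2.copyMakeBorder(i,0,h-i.shape[0],0,0,0)
j=np.hstack([f(a),f(b)])
cv2.imwrite('pics/ts8.png',cv2.resize(j,None,fx=.93,fy=.93))"
```

```text
t: 8.07
position: [0.5068, 0.1861, 0.0999]
tool_rot: [0.697, -0.119, 0.697, 0.119]
wrist_force: [0.6, 0.2, 0.1]
gripper_width: 0.28
t 8.07 pos [0.5068 0.1861 0.0999] y az 109.4 F [0.6 0.2 0.1] w 0.28 j [ 0.23  0.32 -0.45  0.81 -0.    1.46]
```

View pics/ts8.png

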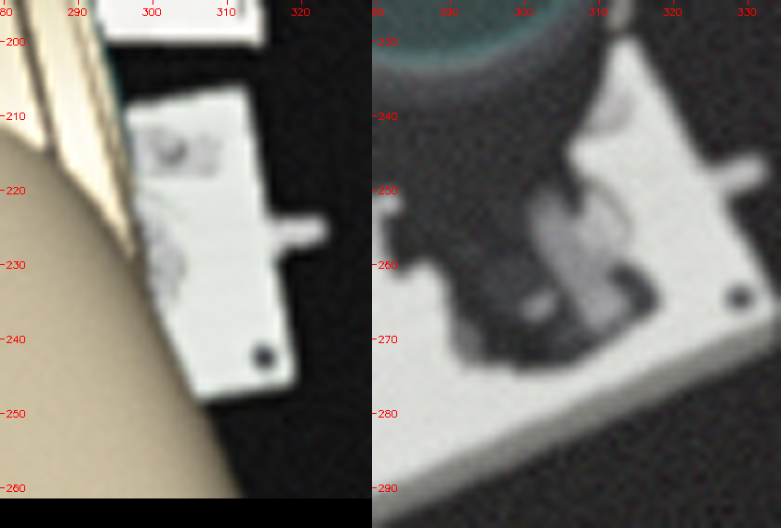

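```bash
python3 -m creep '[[[0,-0.003,0,0,24],[0,-0.006,0,0,24],[0,-0.006,0,0,24],[0,0.02,0,0,24],[-0.05,0.05,0,0,24],[-0.12,0.15,0,0,24],[-0.12,0.25,0,0,24],[-0.12,0.25,0,0,24]]]'
python3 -c "
from st import *
st()
crop('top',250,200,330,262,9,'t9.png');crop('side',250,228,340,296,8,'s9.png')"
```

```text
t: 9.18
position: [0.4642, 0.3074, 0.1607]
tool_rot: [0.697, -0.12, 0.696, 0.121]
wrist_force: [-0.4, -0.6, -0.1]
gripper_width: 0.279
t 9.18 pos [0.4642 0.3074 0.1607] y az 109.7 F [-0.4 -0.6 -0.1] w 0.279 j [ 0.47  0.27 -0.36  0.94  0.    1.7 ]
```

View pics/t9.png

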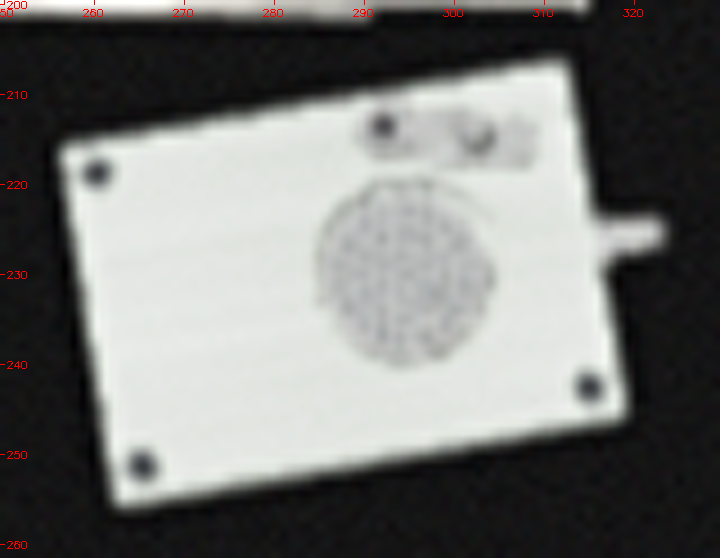

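View pics/s9.png

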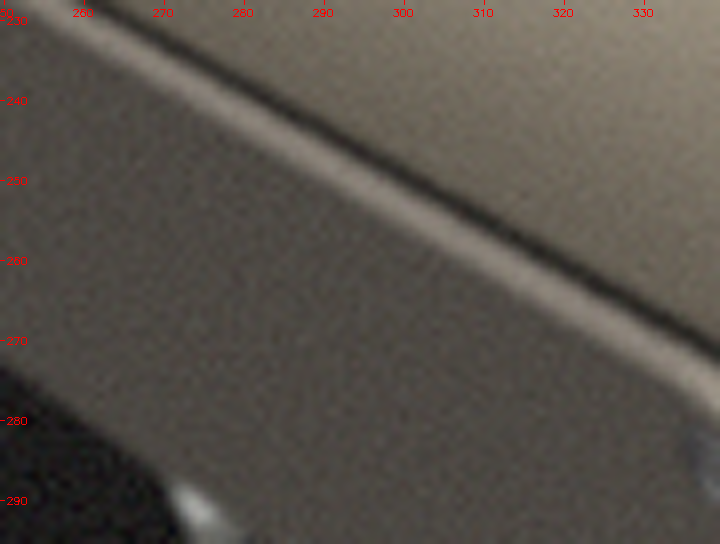

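```bash
python3 -m creep '[[[-0.04,-0.08,0.016,-0.05,0],[-0.06,-0.16,0.032,-0.12,0],[-0.06,-0.24,0.048,-0.2,0],[-0.06,-0.32,0.064,-0.28,0],[-0.06,-0.4015,0.0784,-0.283,0],[-0.02,-0.4015,0.0784,-0.283,0],[0.05,-0.4015,0.0784,-0.283,0],[0.05,-0.4015,0.0784,-0.283,0]]]'
python3 -c "
from st import *
goto([.569,.1276,.112])
crop('top',250,200,330,262,9,'t10.png');crop('side',250,218,340,296,8,'s10.png')"
```

```text
t: 10.28
position: [0.5659, 0.126, 0.1316]
tool_rot: [0.629, -0.316, 0.635, 0.318]
wrist_force: [0.7, 0.0, -0.5]
gripper_width: 0.001
t 10.28 pos [0.5659 0.126  0.1316] y az 143.2 F [ 0.7  0.  -0.5] w 0.001 j [ 0.11  0.35 -0.32  0.91 -0.    0.75]
shift units [ 0.039 -0.003  0.006]
```

View pics/t10.png

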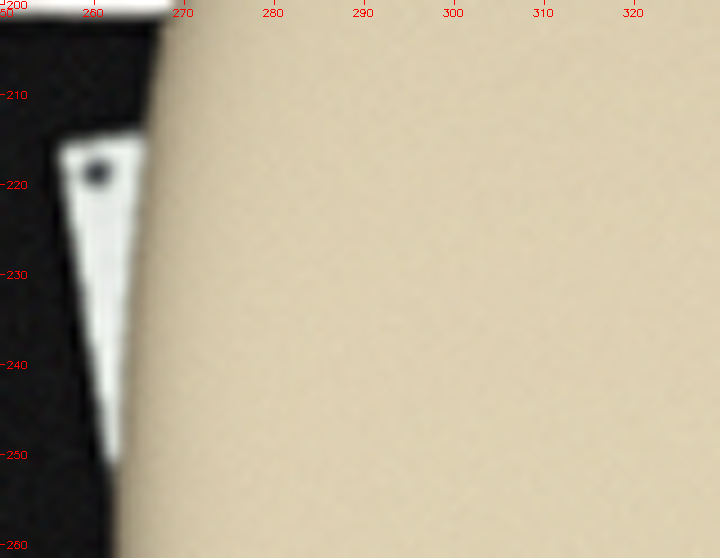

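View pics/s10.png

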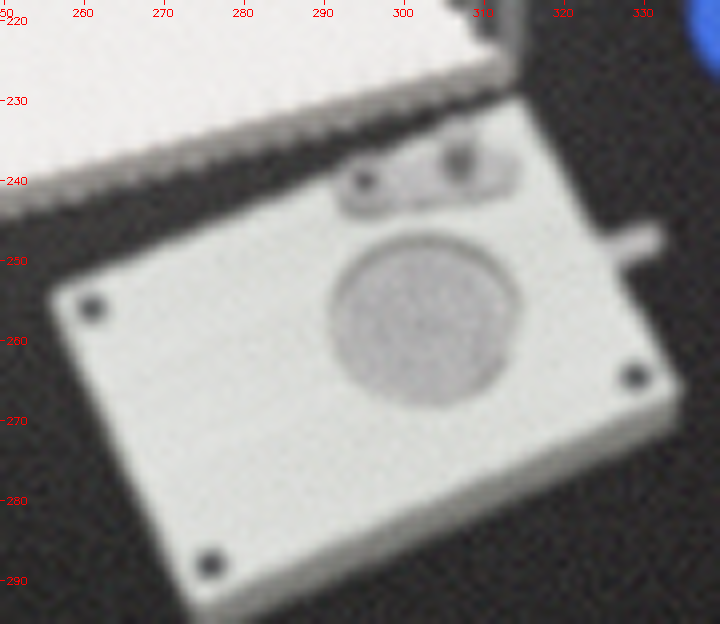

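```bash
python3 -c "
from st import *
c=read_camera('side')
print(w2pix(c,[[.569,.128,.058],[.569,.128,.131],[.5473,.1437,.052],[.5473,.1437,.032]]))
crop('side',250,130,400,290,5,'s11.png')"
```

```text
[[311.82607346 219.89538064]
 [312.07676545 198.74886939]
 [307.06877509 233.44028345]
 [307.09774058 238.50545897]]
```

View pics/s11.png

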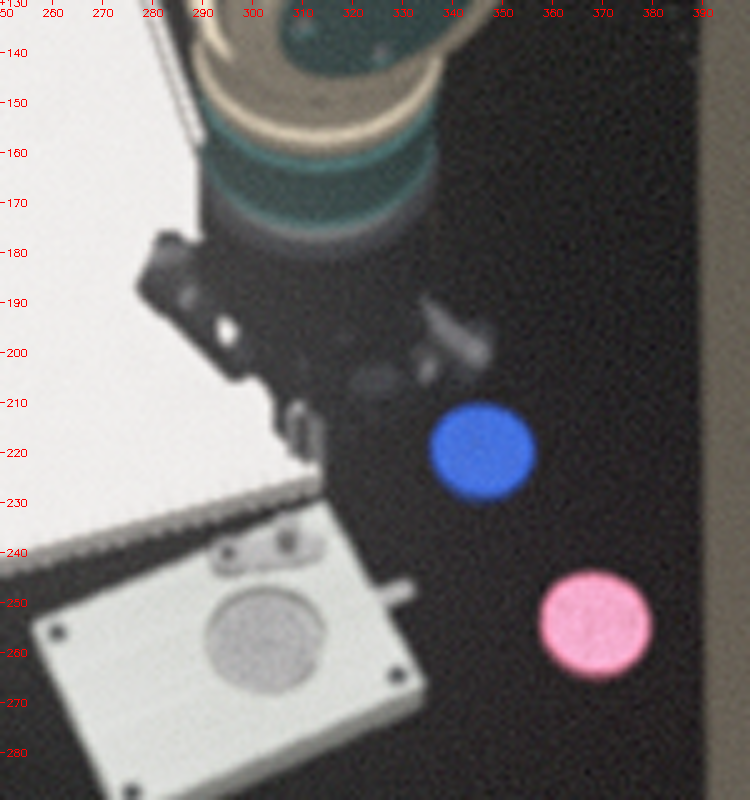

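```bash
python3 -m creep '[[[0.018,0,0.004,0,0],[0.036,0,0.004,0,0],[0.036,0,0.004,0,0],[0.036,0,0.004,0,0]]]'
python3 -c "
from st import *
goto([.569,.1276,.112])
crop('side',270,190,350,260,8,'s12.png')"
```

```text
t: 10.98
position: [0.57, 0.1294, 0.1167]
tool_rot: [0.632, -0.317, 0.632, 0.317]
wrist_force: [-0.7, 0.3, -0.4]
gripper_width: -0.004
t 10.97 pos [0.57   0.1294 0.1167] y az 143.3 F [-0.7  0.3 -0.4] w -0.004 j [ 0.11  0.37 -0.33  0.87 -0.    0.75]
shift units [ 0.009 -0.001 -0.004]
```

View pics/s12.png

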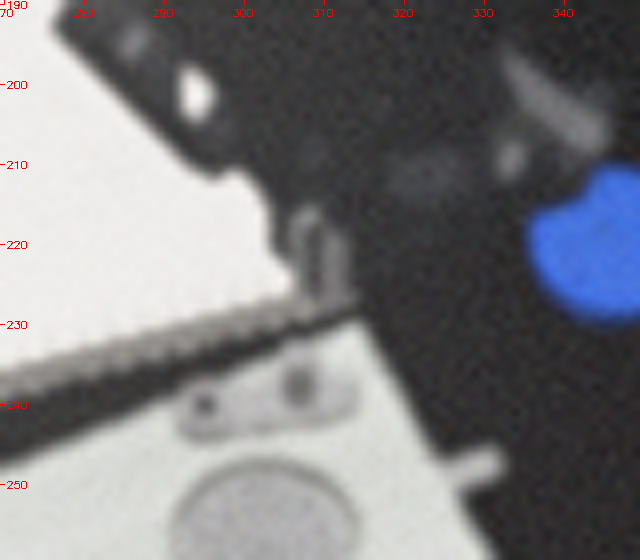

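```bash
python3 -m creep '[[[0.01,0,-0.006,0,0],[0.01,0.01,-0.006,0,0],[0.01,0.02,-0.006,0,0],[0.01,0.028,-0.006,0,0],[0.01,0.036,-0.006,0,0],[0.01,0.042,-0.006,0,0],[0.01,0.048,-0.006,0,0],[0.01,0.048,-0.006,0,0]]]'
python3 -c "
from st import *
st()
crop('side',270,190,350,260,8,'s13.png')"
```

```text
t: 12.02
position: [0.5488, 0.1417, 0.112]
tool_rot: [0.632, -0.317, 0.632, 0.318]
wrist_force: [-0.0, -0.1, 1.1]
gripper_width: 0.005
t 12.03 pos [0.5488 0.1417 0.112 ] y az 143.4 F [-0.  -0.1  1.1] w 0.005 j [ 0.14  0.35 -0.38  0.85  0.    0.78]
```

View pics/s13.png

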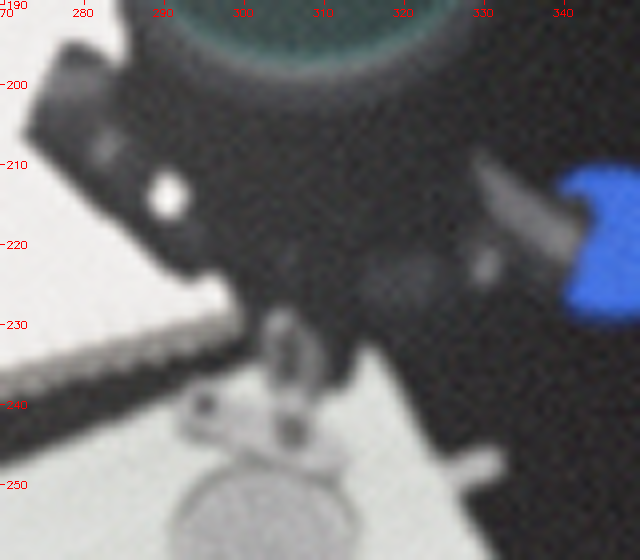

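```bash
python3 -m creep '[[[0,0.006,0,0,0],[0,0.012,0,0,0],[0,0.018,0,0,0],[0,0.023,0,0,0],[0,0.027,0,0,0],[0,0.03,0,0,0],[0,0.03,0,0,0]]]'
python3 -c "
from st import *
st()
crop('side',270,200,350,270,8,'s14.png')"
```

```text
t: 12.95
position: [0.5375, 0.1503, 0.1123]
tool_rot: [0.632, -0.318, 0.631, 0.317]
wrist_force: [2.0, 0.4, 0.6]
gripper_width: -0.001
t 12.95 pos [0.5375 0.1503 0.1123] y az 143.3 F [2.  0.4 0.6] w -0.001 j [ 0.16  0.33 -0.4   0.84 -0.    0.8 ]
```

View pics/s14.png

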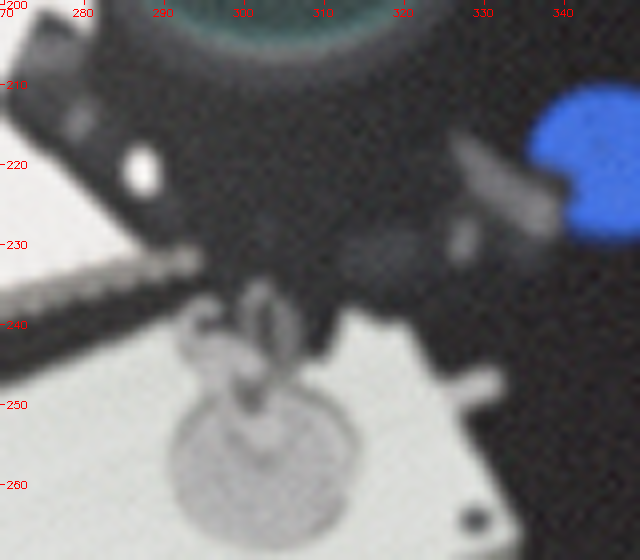

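```bash
python3 -m creep '[[[0,0.002,0,0,0],[0,0.004,0,0,0],[0,0.006,0,0,0],[0,0.006,0,0,0]]]'; python3 -m creep '[[[0,0.002,0,0,0],[0,0.004,0,0,0],[0,0.004,0,0,0]]]'
python3 -c "
from st import *
st()
crop('side',270,200,350,270,8,'s15.png')"
```

```text
t: 13.5
position: [0.5366, 0.1515, 0.1124]
tool_rot: [0.633, -0.318, 0.631, 0.316]
wrist_force: [7.0, -2.1, -1.3]
gripper_width: 0.0
t: 13.88
position: [0.5363, 0.1518, 0.1126]
tool_rot: [0.634, -0.319, 0.63, 0.314]
wrist_force: [10.2, -4.1, -4.3]
gripper_width: 0.001
t 13.88 pos [0.5363 0.1518 0.1126] y az 143.3 F [10.2 -4.1 -4.3] w 0.001 j [ 0.16  0.33 -0.4   0.84 -0.01  0.8 ]
```

View pics/s15.png

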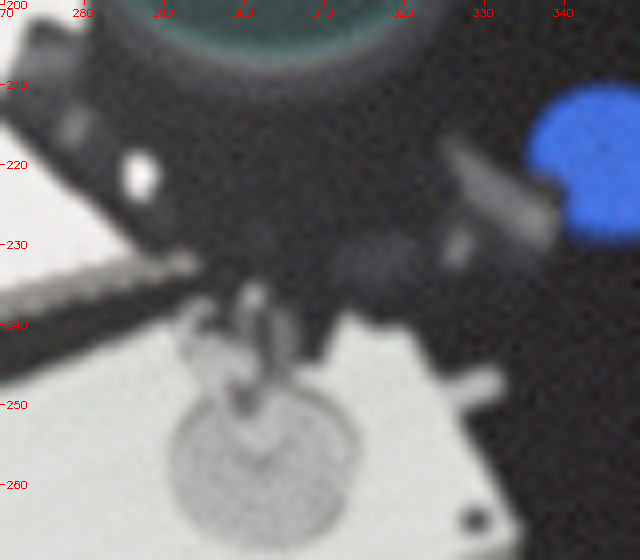

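```bash
python3 -m creep '[[[0,-0.01,0,0,0],[0,-0.03,0,0,0],[0,-0.06,0,0,0],[-0.08,-0.08,0,0,0],[-0.18,-0.08,0,0,0],[-0.3,-0.08,0,0,0],[-0.3,-0.08,0,0,0]]]'
python3 -c "
from st import *
st()
crop('side',250,200,350,275,8,'s16.png')
c=read_camera('side');cv2.imwrite('pics/s17.png',c['pixels'][:,:,::-1])"
```

```text
t: 14.8
position: [0.5689, 0.1292, 0.268]
tool_rot: [0.636, -0.319, 0.628, 0.316]
wrist_force: [0.8, -0.0, -0.1]
gripper_width: -0.001
t 14.8 pos [0.5689 0.1292 0.268 ] y az 143.3 F [ 0.8 -0.  -0.1] w -0.001 j [ 0.11  0.22 -0.18  1.16  0.    0.75]
```

View pics/s16.png

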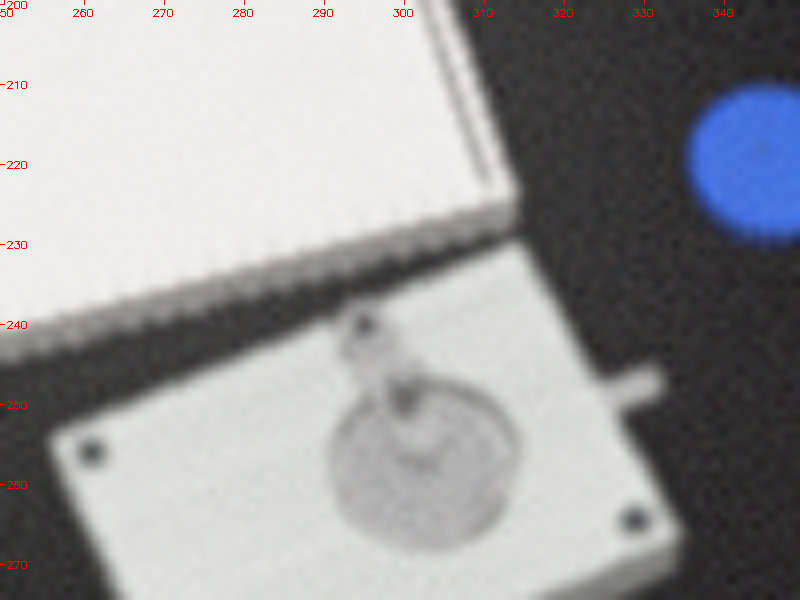

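View pics/s17.png

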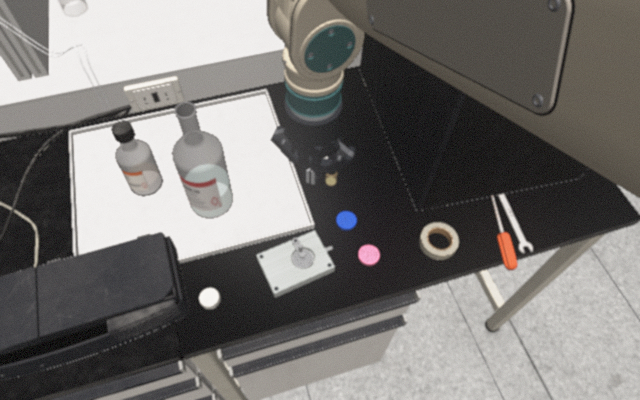

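The keeper lies over the disc (hub at about (295,239), pin foot at (300,249)) and the disc fills the recess. The cap (209,298), tape roll (440,240) and vial (331,177) are where they stood. One numeric check of the keeper angle, then I hand in.

```bash
python3 -c "
from h import *
c=read_camera('side');p=[.51395,.17664,.14652]
for a in(1.3,1.4,1.5,1.57):
  for L in(.022,.036):
    l=[.033-L*np.sin(a),-.016-L*np.cos(a)];cs,s=np.cos(p[2]),np.sin(p[2])
    P=[p[0]+cs*l[0]-s*l[1],p[1]+s*l[0]+cs*l[1],.032];print(a,L,((w2pix(c,P)-[249.5,199.5])*8).round())
print(w2pix(c,[[.5489,.1656,.0335]])*8-[249.5*8,199.5*8])
print(r.observe()['wrist_force'])"
```

```text
1.3 0.022 [[430. 394.]]
1.3 0.036 [[469. 436.]]
1.4 0.022 [[422. 399.]]
1.4 0.036 [[457. 444.]]
1.5 0.022 [[414. 404.]]
1.5 0.036 [[443. 452.]]
1.57 0.022 [[408. 407.]]
1.57 0.036 [[434. 457.]]
[[368.90085834 327.19818938]]
[ 0.16555353 -0.34978708  0.15992292]
```

```bash
python3 -c "
from cell import sign_off
print(sign_off())"
```

```text
the job is handed in; nothing more can be done
None
```

I pushed the steel disc about 52 mm over the rim with two slightly open fingertips, and it dropped into the recess. I then pushed the keeper by its pin, with the fingers shut, round to its stop. The job was handed in at about t = 15 s; no verdict is reported.

- **Disc:** before I touched the keeper, both cameras showed it centred in the recess. The side view showed it lying flat, with no side face visible. It was only pushed, never lifted.
- **Keeper:** the wrist force rose to about 10 N when it reached its stop. In the last side picture its hub, pin foot and arm tip fit an angle of 1.55–1.57 rad, to within about 1–2 pixels.
- **Bystanders and clearance:** the cap, tape roll and vial are at the same pixels in the side view as at the start. The arm ended with its fingertips about 0.19 m above the worktop, and the wrist force was about zero.

No check failed. The top camera was blocked by the arm while I worked on the keeper, so the final checks come from the side camera only.

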